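Bolt the lid of the bakery carrier

ROBOT

A 6-joint arm with a two-finger parallel gripper is mounted at the origin on the work surface. World frame = base frame: x ahead of the robot, y to its left, z up, the work surface at z = 0. Lengths are in m, angles in rad, forces in N, time in s.
With the tool pointing down it reaches from about 0.25 to 0.725 m from the base axis. Payload 4 kg.
Tool frame: the origin (TCP) lies on the centre line of the jaws, within the pads' length; the fingertips stand 11 mm ahead of it and the grasp point (between the pads) lies 8 mm behind it; z points along the fingers, x is the direction in which the jaws open and shut, and the axes are right-handed (so a half turn about z gives the same grasp; the last joint's range is limited). The gripper opens to 85 mm and grips with 20 to 120 N. Pads are 22 mm wide; open, the fingers measure 114 mm over their backs; the gripper's body (76 mm by 85 mm) begins 54 mm behind the grasp point. The pads swing forward as they close: fully open they stand 13 mm farther back than shut.
Start: joints at [-1.312, 0.241, 0.005, 1.335, 0, 1.571], TCP at [0.128, -0.483, 0.242] pointing down, gripper open.
Joint ranges: [-2.72, 2.72], [-1.05, 1.87], [-1.09, 1.28], [-1.99, 2.15], [-1.42, 1.44], [-3.14, 3.14]. Speed limits (rad/s): [2.79, 2.79, 3.14, 3.14, 3.14, 3.14].

INTERFACE

Orientations are given as a unit quaternion [x, y, z, w].
In Python, from workcell import bot, viewer, order gives the robot as it stands. The module is installed in compiled form; this text tells all that it offers.
- The arm moves only by the tool send_rows, never from a script. Its argument "increments" is a list that holds one entry, the list of rows, each a list of 4 numbers: the shift along the tool's x, y, z in m, then the turn about the tool's z in degrees. A call has exactly 8 rows; each row shifts and turns the pose as measured when the row begins, along the tool's axes as they then stand; what a row does not reach is not made up. A row lasts 1/10 s, in which the tool goes at most 50 mm and 8.59 degrees, less where a joint would pass 70% of its speed; a pose out of reach is approached as far as the arm can. A call is refused whole if a number of a shift passes 0.05 or a number of a turn 8.59, either way. A call with a gripper value outside its range is refused whole. "hand" is the closure, from -1 (fully open) to 1 (shut), so that 0 is half open, set as the call begins (left out, the last holds). The fingers move at their own pace and stop on an object; the grip force is fixed at half the most. Time passes only in rows, so rows that do not move let the fingers close, or fill a call up. It gives the time, the measured TCP pose, the force and the opening at its end, in the units of the state.
- bot.get_obs(): the state, without advancing time (a new reading comes with each control period).
- viewer.camera(name): name is "scene" or "side" or "wrist"; returns a dict with "image" (480x640x3 uint8, red, green, blue), "range_z" (480x640 float32, m along the optical axis (not along the pixel's ray), 0 where there is no reading), "camera_matrix" (3x3 intrinsics, pixels), "eye" and "rotation" of the camera in the world. Camera axes: x right, y down, z forward; pixel columns grow to the right and rows downward; lengths in m; the calibration is good to about 2 mm. The wrist camera is an equidistant fisheye: a pixel r from the principal point sees the ray r / f radians off the axis. A picture is of the moment at which its call begins.
- order.job_done(): hands the job in, once; it reports no verdict.
The state is a dict: "clock": time; "joint_pos": joint angles; "joint_vel": joint speeds; "tau": joint torques, N m; "eef_pos": TCP position; "tool_rot": TCP orientation; "ft_force": force on the tool from outside, world axes, zero at the start; "ft_torque": the same for the moment, N m; "grip_width": finger opening in m.
Only numpy, scipy, OpenCV 4.12 (cv2) and the standard library are available. Lean on these libraries where they do the work, as an engineer would, in place of code of your own. Each camera call takes 0.05 s, during which the arm holds its last target.

TASK

Bolt the carrier box shut for the delivery run: slide the bolt across by its red knob until it presses lightly on the black rubber buffer, and keeping it pressed there (about 6 newtons) swing the handle down towards you, all the way into the notch of the guide plate; then let go. Feel for the notch and do not force anything: the handle must never bear on the guide plate or the buffer with more than 25 newtons. Leave the other things where they are.

Things in the scene. Friction and masses are not known exactly. Their poses are not given: they have to be found in the camera images.
- case: White carrier box, blue two-leaf lid, 260 x 400 x 100 mm high, fixed. Origin: centre of its underside. Its -x side faces the robot (turned by yaw), +y (to the robot's left) is the way the bolt is thrown, z up. The bolt lies along the lid's front: its axis is level, along the box's y, 80 mm before (-x) the box's centre, 136 mm above the table.
- guide_mid (a point): Point of the box where the notch's mouth would be if the aluminium guide plate (upright, 6 mm thick, top edge 24 mm above the bolt's axis, 36 to 42 mm in front of it) were centred. It sits in slotted holes: the real notch, 11 mm wide, is up to 22 mm off either way along y, unmeasured: feel or look. Over the plate's edge the handle leans to 0.85 rad only; just the notch lets it down.
- buffer_mid (a point): Likewise, the middle place of the near face of the black rubber buffer disc, 64 mm across, round the bolt; it shifts with the guide plate. The handle's stem meets it. It yields like a spring, 1.5 N per mm, for 8 mm, then is solid. The stem stands over the notch when the disc is pressed in 2.5 to 5.5 mm, so when it pushes back with 4 to 8 N (best 6).
- lever: The bolt's handle: steel stem, 8 mm diameter, with a red ball knob at its end. Origin: on the bolt's axis. z: along the stem, away from the bolt; y: along the bolt's axis, as thrown. If the stem bears on guide plate or buffer with over 25 N the run is spoilt; a push at the knob is about doubled where the stem lies on the plate's edge.
- knob (a point): Centre of the red ball knob, 24 mm in diameter, 85 mm from the bolt's axis. It can be gripped from above, the fingers closing along the bolt's axis: it then turns between them as the handle swings. With the handle down it hangs free in front of the box, level with the bolt's axis.
- bolt (a joint): How far the bolt is slid, m: 0 drawn back (robot's right), growing to the robot's left (+y of the box), at most 0.085. Starts at 0 to 0.012. In the notch it reads somewhere from 0.026 to 0.074. About 1 N of friction; only the buffer pushes it back.
- handle (a joint): Angle of the handle about the bolt's axis, rad: 0 straight up, growing as it swings towards the robot and down, 1.57 level, fully down in the notch. Starts at 0 to 0.4 and stays where it is left.
- bowl: Small steel bowl, 100 mm across, 50 mm high, standing on the box's left leaf. Origin: centre of its underside. Leave alone.
- scraper: Dough scraper, 90 x 120 mm steel blade with a round wooden handle along one edge, lying on the lid behind the bolt. Origin under its middle. Leave alone.
- jar: Amber glass jar with red cap, 70 mm across, 110 mm high. Origin under its centre. Leave alone.
- cutter: Steel cake ring, 90 mm across, 45 mm high. Origin under its centre. Leave alone.
- mug: White mug, 80 mm across, 80 mm high. Origin under its centre. Leave alone.
- carton: Yellow carton with a paper band, 70 x 130 x 55 mm high. Origin under its centre. Leave alone.
- can: Steel can with a paper label, 72 mm across, 100 mm high. Origin under its centre. Leave alone.

How it is judged:
By the outcome, as a careful person would: the job done as asked, in the order asked, and still so for the second after the job is handed in, with the robot touching nothing.
It also fails if it takes over 58 s, if anything falls off the work surface, if the arm or the gripper's body presses on something with over 40 N, if the wrist force passes 120 N, or if a joint passes its speed limit or range.

## Working session

There is one attempt and no reset: what is moved stays moved. The work goes in short steps, Python scripts to look and compute and a tool call to move; the robot and the scene stay as the last step left them, time stands still between calls to the robot, and variables do not carry over. Pictures are saved under pics/ and viewed, and the job is handed in when it is done.

Besides the shell and the picture viewer there is one more tool, called as a command line: name --argument value ..., lists and objects as JSON in quotes. send_rows: Moves the arm, as the interface text tells. Its arguments: {"type":"object","properties":{"increments":{"type":"array","items":{"type":"array","items":{"type":"array","items":{"type":"number"}}}},"hand":{"type":"number"}},"required":["increments"]}

```bash
ls; mkdir -p pics
python3 - <<'E'
from workcell import bot, viewer, order
import cv2,pickle
o=bot.get_obs();print(o)
for n in ["scene","side","wrist"]:
    c=viewer.camera(n);pickle.dump(c,open(f"pics/{n}0.pkl","wb"))
    cv2.imwrite(f"pics/{n}0.png",c["image"][:,:,::-1]);print(n,c["camera_matrix"],c["eye"],c["rotation"])
E
```

```text
pics
{'clock': 0.0, 'joint_pos': array([-1.31198007e+00,  2.41411150e-01,  3.70504966e-03,  1.33517971e+00,
        1.88731304e-05,  1.57079233e+00]), 'joint_vel': array([ 1.25672774e-03, -8.84148613e-04, -1.69923319e-03,  8.10925150e-05,
       -4.96756920e-04, -3.49721224e-04]), 'tau': array([ 9.21879609e-05, -3.72317934e+01,  2.52407098e+01,  1.69165526e-02,
        8.38309143e-05,  2.25135302e-06]), 'eef_pos': array([ 0.12781727, -0.48275513,  0.24140652]), 'tool_rot': array([ 7.92445231e-01, -6.09942181e-01, -8.22141800e-04, -6.44712930e-04]), 'ft_force': array([-0.73354565,  0.58667556,  0.6500059 ]), 'ft_torque': array([-0.00586531, -0.04336388,  0.0017248 ]), 'grip_width': 0.08569041699738598}
scene [[461.38994288   0.         310.6019436 ]
 [  0.         461.38994288 240.18926612]
 [  0.           0.           1.        ]] [ 1.35835196 -0.32698932  1.02436986] [ 0.76135736  0.52614606 -0.21853484 -0.30943144]
side [[475.04683472   0.         317.79303136]
 [  0.         475.04683472 241.70148892]
 [  0.           0.           1.        ]] [ 0.42075801 -1.02151391  1.04746728] [ 0.90778917 -0.03964101  0.02157554 -0.41699149]
wrist [[371.64829954   0.         323.68700315]
 [  0.         371.64829954 243.50135771]
 [  0.           0.           1.        ]] [ 0.20376998 -0.46232441  0.3744493 ] [ 0.78307102 -0.60243831 -0.09488761  0.12191881]
```

View pics/scene0.png

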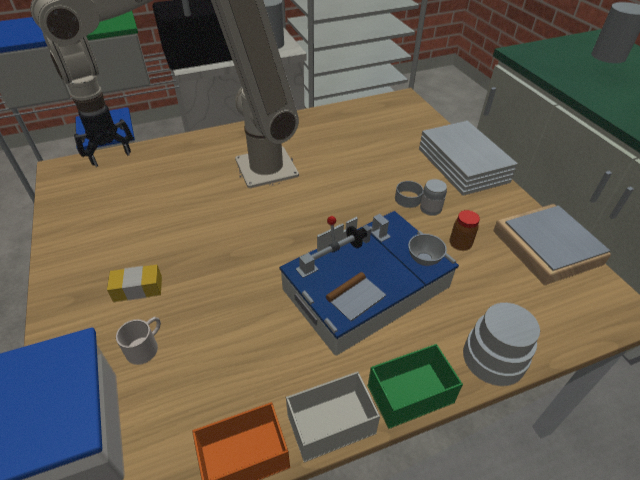

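View pics/side0.png

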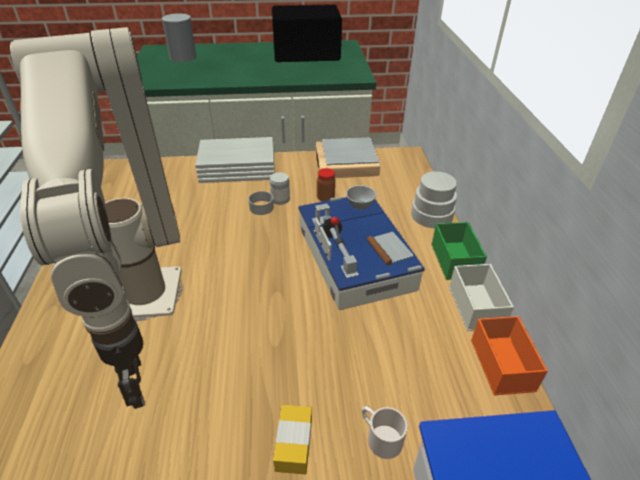

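View pics/wrist0.png

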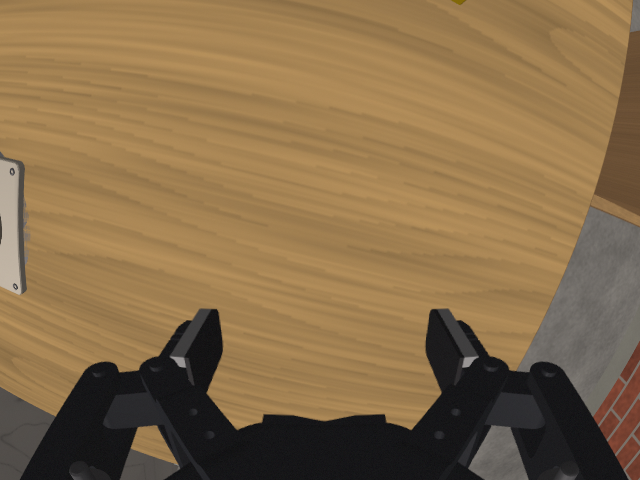

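The box is at about (370,275) in the scene picture and (360,250) in the side picture. The red knob is at about (332,220) in scene and (335,224) in side. I'll enlarge both.

```bash
cat > h.py <<'E'
import numpy as np,cv2,pickle
from scipy.spatial.transform import Rotation as R
def load(n): return pickle.load(open(f"pics/{n}.pkl","rb"))
def grab(n,tag):
    from workcell import viewer
    c=viewer.camera(n);pickle.dump(c,open(f"pics/{tag}.pkl","wb"));return c
def rot(c):
    r=np.array(c["rotation"]); return R.from_quat(r).as_matrix() if r.size==4 else r
def p2w(c,u,v,fish=False,d=None):
    K=c["camera_matrix"]
    z=c["range_z"][int(round(v)),int(round(u))] if d is None else d
    a=np.array([(u-K[0,2])/K[0,0],(v-K[1,2])/K[1,1]])
    if fish:
        th=np.hypot(*a); a=a/th*np.tan(th)
    return c["eye"]+rot(c)@(np.array([a[0],a[1],1])*z)
def w2p(c,p,fish=False):
    K=c["camera_matrix"]; q=rot(c).T@(np.array(p)-c["eye"])
    if fish:
        s=np.hypot(q[0],q[1]); th=np.arctan2(s,q[2]); a=q[:2]/s*th
    else: a=q[:2]/q[2]
    return K[:2,:2]@a+K[:2,2]
def cloud(c,fish=False):
    K=c["camera_matrix"];z=c["range_z"]
    v,u=np.mgrid[0:480,0:640]; x=(u-K[0,2])/K[0,0];y=(v-K[1,2])/K[1,1]
    if fish:
        th=np.hypot(x,y)+1e-9; s=np.tan(np.minimum(th,1.5))/th; x=x*s;y=y*s
    return c["eye"]+np.stack([x*z,y*z,z],-1)@rot(c).T
def crop(c,x0,y0,x1,y1,k,fn):
    cv2.imwrite(fn,cv2.resize(c["image"][y0:y1,x0:x1,::-1],None,fx=k,fy=k,interpolation=cv2.INTER_CUBIC))
E
python3 - <<'E'
from h import *
c=load("scene0");crop(c,270,190,470,340,4,"pics/sc_c.png")
s=load("side0");crop(s,290,180,430,310,5,"pics/si_c.png")
for n,c in(("scene",c),("side",s)):
    P=cloud(c); im=c["image"].astype(int)
    m=(im[...,0]>120)&(im[...,1]<60)&(im[...,2]<60)&(P[...,2]>0.15)&(P[...,0]>.3)
    q=P[m]; print(n,m.sum(),q.mean(0),q.min(0),q.max(0))
    # lid
    hsv=cv2.cvtColor(c["image"],cv2.COLOR_RGB2HSV)
    b=(hsv[...,0]>105)&(hsv[...,0]<125)&(hsv[...,1]>150)&(abs(P[...,2]-.1)<.02)&(P[...,0]>.3)&(P[...,0]<.8)
    q=P[b]; print(b.sum(),np.median(q[:,2])); r=cv2.minAreaRect((q[:,:2]).astype(np.float32)*1000); print(r)
E
```

```text
scene 15 [ 0.6194866  -0.00182688  0.28189678] [ 0.56122226 -0.32698932  0.22092268] [1.35835196 0.03118646 1.02436986]
6923 0.09922789586825387
((649.09423828125, 96.74522399902344), (265.4204406738281, 401.38885498046875), 12.861608505249023)
side 31 [ 0.55617856 -0.04971905  0.28135289] [ 0.42075801 -1.02151391  0.22195694] [0.57396086 0.02276186 1.04746728]
2917 0.10275469928729408
((648.5542602539062, 95.96994018554688), (258.75494384765625, 392.7384033203125), 12.76513671875)
```

View pics/sc_c.png

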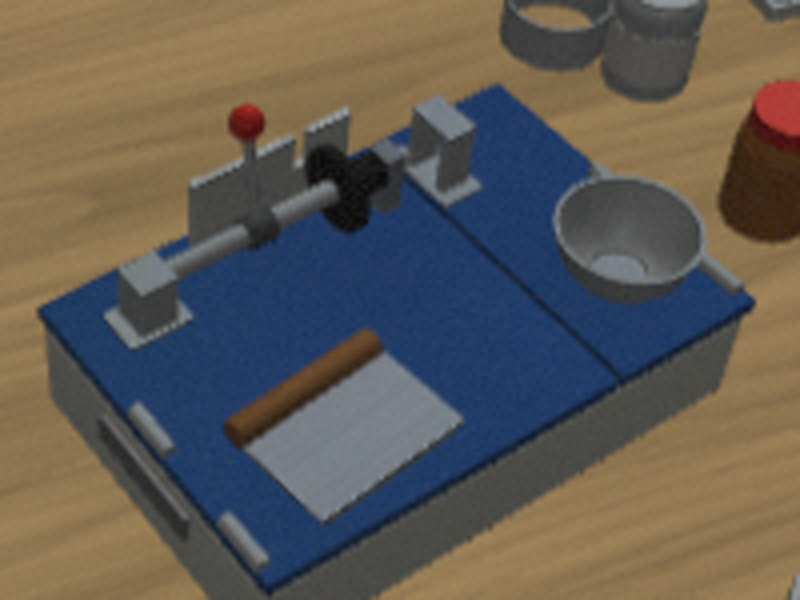

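View pics/si_c.png

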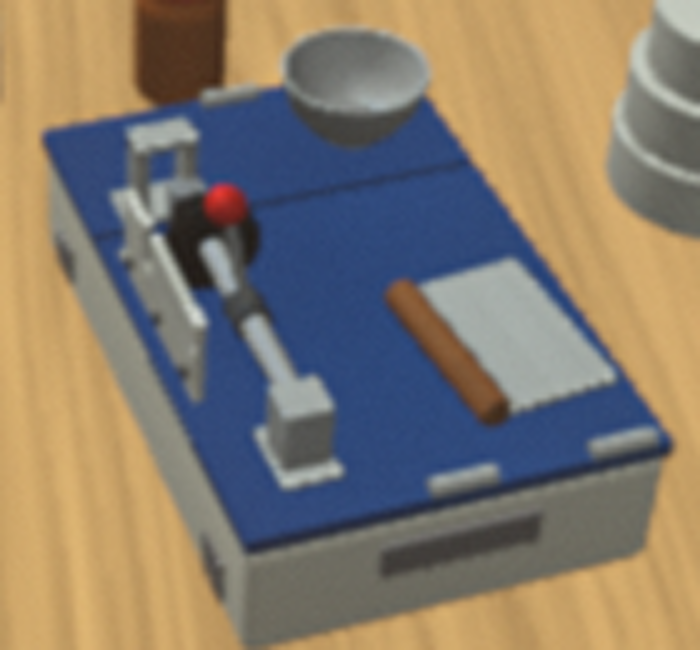

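Run:
```python
from h import *
from scipy.optimize import least_squares
cs={n:load(n+"0") for n in("scene","side")}
pts={}
for n,c in cs.items():
    im=c["image"].astype(int); m=((im[...,0]>110)&(im[...,1]<70)&(im[...,2]<70)).astype(np.uint8)
    k,l,st,ce=cv2.connectedComponentsWithStats(m)
    t=(332,220) if n=="scene" else (335,224)
    j=1+np.argmin(np.hypot(*(ce[1:]-t).T)); print(n,ce[j],st[j]); pts[n]=ce[j]
f=lambda p:np.r_[w2p(cs["scene"],p)-pts["scene"],w2p(cs["side"],p)-pts["side"]]
r=least_squares(f,[.57,.03,.22]); print(r.x,r.fun)
yaw=np.radians(12.8); B=np.array([[np.cos(yaw),-np.sin(yaw)],[np.sin(yaw),np.cos(yaw)]]); O=np.array([.6488,.0964])
print("knob box",B.T@(r.x[:2]-O))
for n,c in cs.items():
    P=cloud(c);q=P[...,:2]-O; q=q@B; z=P[...,2]
    pl=(q[...,0]>-.13)&(q[...,0]<-.108)&(z>.12)&(z<.165)&(abs(q[...,1])<.12)
    im=c["image"][pl].astype(int)
    h,e=np.histogram(q[...,1][pl],bins=np.arange(-.1,.1,.004)); print(n,pl.sum()); print([(round(a*1000),b) for a,b in zip(e,h)]); print(np.percentile(q[...,0][pl],[5,50,95]),z[pl].max())
    dk=(c["image"].max(-1)<50)&(abs(q[...,0]+.08)<.05)&(abs(q[...,1])<.15)&(z>.12)&(z<.2)
    print("buf",dk.sum(),np.percentile(q[...,1][dk],[2,10,50,90,98]) ,q[...,0][dk].min(),q[...,0][dk].max(),z[dk].max())
```

```text
scene [331.7  217.65] [328 216   8   4  20]
side [334.31428571 219.91428571] [331 217   8   6  35]
[0.56619003 0.02081806 0.22672335] [-0.07999012  0.18059483 -0.10303313 -0.19218084]
knob box [-0.09730213 -0.05540156]
scene 388
[(-100, np.int64(0)), (-96, np.int64(0)), (-92, np.int64(0)), (-88, np.int64(15)), (-84, np.int64(16)), (-80, np.int64(15)), (-76, np.int64(16)), (-72, np.int64(12)), (-68, np.int64(13)), (-64, np.int64(18)), (-60, np.int64(13)), (-56, np.int64(14)), (-52, np.int64(19)), (-48, np.int64(12)), (-44, np.int64(9)), (-40, np.int64(2)), (-36, np.int64(2)), (-32, np.int64(6)), (-28, np.int64(17)), (-24, np.int64(14)), (-20, np.int64(13)), (-16, np.int64(15)), (-12, np.int64(12)), (-8, np.int64(16)), (-4, np.int64(11)), (0, np.int64(6)), (4, np.int64(11)), (8, np.int64(12)), (12, np.int64(7)), (16, np.int64(8)), (20, np.int64(8)), (24, np.int64(8)), (28, np.int64(6)), (32, np.int64(13)), (36, np.int64(7)), (40, np.int64(12)), (44, np.int64(7)), (48, np.int64(3)), (52, np.int64(0)), (56, np.int64(0)), (60, np.int64(0)), (64, np.int64(0)), (68, np.int64(0)), (72, np.in
[... 743 characters left out ...]
0)), (-12, np.int64(4)), (-8, np.int64(6)), (-4, np.int64(6)), (0, np.int64(3)), (4, np.int64(4)), (8, np.int64(2)), (12, np.int64(14)), (16, np.int64(6)), (20, np.int64(7)), (24, np.int64(5)), (28, np.int64(6)), (32, np.int64(7)), (36, np.int64(4)), (40, np.int64(5)), (44, np.int64(8)), (48, np.int64(0)), (52, np.int64(0)), (56, np.int64(0)), (60, np.int64(0)), (64, np.int64(0)), (68, np.int64(0)), (72, np.int64(0)), (76, np.int64(0)), (80, np.int64(0)), (84, np.int64(0)), (88, np.int64(0)), (92, np.int64(0))]
[-0.12291859 -0.12131598 -0.1167151 ] 0.1648447796762903
buf 101 [0.00460999 0.00573983 0.00880856 0.01383185 0.03815729] -0.10565804915378837 -0.04904802355500541 0.17113426283278999
```

send_rows --increments '[[[-0.023,-0.034,-0.01,0],[-0.023,-0.034,-0.01,0],[-0.023,-0.034,-0.01,0],[-0.023,-0.034,-0.01,0],[-0.023,-0.034,-0.01,0],[-0.023,-0.034,-0.01,0],[-0.023,-0.034,-0.01,0],[-0.023,-0.034,-0.01,0]]]' --hand 0

```text
clock: 0.95
eef_pos: [0.3476, -0.2299, 0.3204]
tool_rot: [0.788, -0.615, -0.004, -0.002]
ft_force: [-0.1, -0.1, 0.5]
grip_width: 0.0428
```

Run:
```python
from workcell import bot
from h import *
o=bot.get_obs(); print(o["joint_pos"],o["eef_pos"],R.from_quat(o["tool_rot"]).as_matrix().round(3),o["grip_width"],o["ft_force"])
c=load("scene0");crop(c,310,195,390,255,10,"pics/sc_d.png")
```

```text
[-0.58728125  0.05859257 -0.01001717  1.51018781  0.00432072  2.30849176] [ 0.34763418 -0.2298759   0.3204172 ] [[ 0.243 -0.97  -0.004]
 [-0.97  -0.243  0.008]
 [-0.009  0.002 -1.   ]] 0.04275355784952939 [-0.05575405 -0.12725147  0.53813795]
```

View pics/sc_d.png

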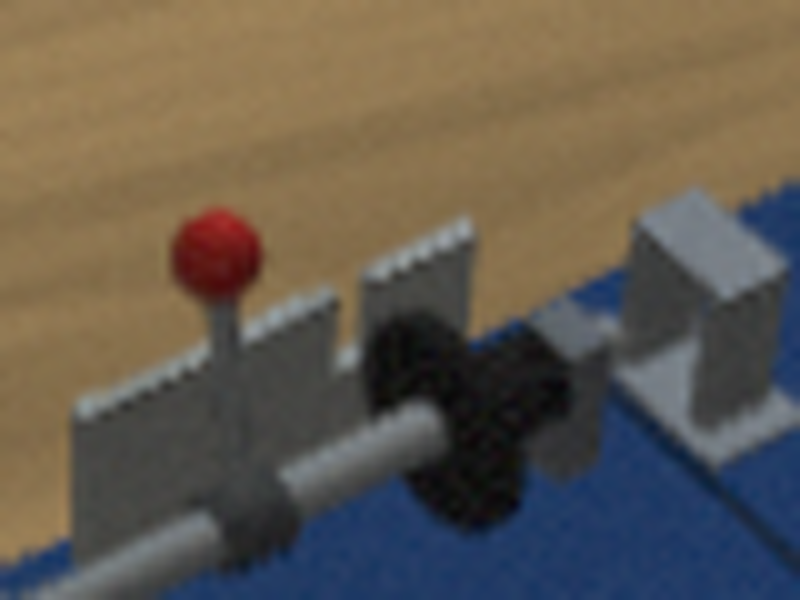

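send_rows --increments '[[[0,0,0,-8.5],[0,0,0,-8.5],[0,0,0,-8.5],[0,0,0,-8.5],[0,0,0,-8.5],[0,0,0,-8.5],[0,0,0,-8.5],[0,0,0,-8.5]]]'

```text
clock: 1.75
eef_pos: [0.3515, -0.2234, 0.3201]
tool_rot: [0.998, -0.06, -0.003, -0.005]
ft_force: [-0.5, -0.5, -0.2]
grip_width: 0.0428
```

send_rows --increments '[[[0,0,0,-8.5],[0,0,0,-8.5],[0,0,0,-8.5],[0,0,0,-8.5],[0,0,0,-8.5],[0,0,0,-8.5],[0,0,0,-8.5],[0,0,0,-8.5]]]'

```text
clock: 2.55
eef_pos: [0.3499, -0.2223, 0.3176]
tool_rot: [0.858, 0.514, -0.001, -0.008]
ft_force: [-0.5, -0.3, 0.6]
grip_width: 0.0422
```

Run:
```python
from workcell import bot
from h import *
o=bot.get_obs(); M=R.from_quat(o["tool_rot"]).as_matrix(); print(o["joint_pos"],o["eef_pos"],M.round(3),np.degrees(np.arctan2(M[1,0],M[0,0])))
yaw=np.radians(12.8); B=np.array([[np.cos(yaw),-np.sin(yaw)],[np.sin(yaw),np.cos(yaw)]]); O=np.array([.6488,.0964])
c=load("scene0"); K=c["camera_matrix"]
for x,y in((337,295),(362,270),(80,412),(472,222),(330,290),(362,280)):
    u,v=(x+.5)/10-.5+310,(y+.5)/10-.5+195
    d=rot(c)@np.array([(u-K[0,2])/K[0,0],(v-K[1,2])/K[1,1],1]); p=c["eye"]+d*(.160-c["eye"][2])/d[2]; print(B.T@(p[:2]-O))
```

```text
[-0.57013197  0.06032193 -0.0154437   1.51049512  0.00572958 -0.07889253] [ 0.34986721 -0.22232825  0.31760544] [[ 0.472  0.882 -0.01 ]
 [ 0.882 -0.472  0.013]
 [ 0.007 -0.015 -1.   ]] 61.84854409358014
[-0.11753297 -0.00042505]
[-0.12175661  0.01111828]
[-0.11898399 -0.08367593]
[-0.12048043  0.04786491]
[-0.12018861 -0.00084   ]
[-0.11854616  0.00875179]
```

send_rows --increments '[[[0,0,0,-8.2],[0,0,0,-8.2],[0,0,0,-8.2],[0,0,0,-8.2],[0,0,0,-8.2],[0.025,0.025,0,0],[0.025,0.025,0,0],[0.025,0.025,0,0]]]'

```text
clock: 3.35
eef_pos: [0.402, -0.131, 0.3158]
tool_rot: [0.614, 0.789, 0.001, -0.01]
ft_force: [-0.5, -1.0, 0.1]
grip_width: 0.0424
```

```bash
cat > st.py <<'E'
from workcell import bot
from h import *
import sys
o=bot.get_obs(); M=R.from_quat(o["tool_rot"]).as_matrix()
yaw=np.radians(12.8); B=np.array([[np.cos(yaw),-np.sin(yaw)],[np.sin(yaw),np.cos(yaw)]]); O=np.array([.6488,.0964])
p=o["eef_pos"]; print("t",round(o["clock"],2),"j",o["joint_pos"].round(3),"tcp",p.round(4),"box",(B.T@(p[:2]-O)).round(4),"yawx",np.degrees(np.arctan2(M[1,0],M[0,0])).round(2),"tilt",M[2].round(4),"w",round(o["grip_width"],4))
f=o["ft_force"]; print("f box",np.r_[B.T@f[:2],f[2]].round(2))
if len(sys.argv)>3:
    t=np.array([float(a) for a in sys.argv[1:4]]); print("delta tool",(M.T@(t-p)).round(4))
E
python3 st.py .5662 .0208 .30
```

```text
t 3.35 j [-3.220e-01  8.000e-02  1.000e-03  1.511e+00  9.000e-03 -5.700e-01] tcp [ 0.402  -0.131   0.3158] box [-0.2911 -0.1671] yawx 104.2 tilt [ 0.018  -0.011  -0.9998] w 0.0424
f box [-0.7  -0.85  0.11]
delta tool [0.1066 0.1967 0.0156]
```

send_rows --increments '[[[0.018,0.033,0.002,0.5],[0.018,0.033,0.002,0.5],[0.018,0.033,0.002,0.5],[0.018,0.033,0.002,0],[0.018,0.033,0.002,0],[0.014,0.026,0.002,0],[0,0,0,0],[0,0,0,0]]]'

```text
clock: 4.15
eef_pos: [0.5695, 0.025, 0.2989]
tool_rot: [0.623, 0.782, -0.001, -0.013]
ft_force: [-0.5, -0.7, -0.7]
grip_width: 0.0428
```

```bash
python3 st.py .5662 .0208 .30
python3 - <<'E'
from h import *
c=grab("wrist","w1"); cv2.imwrite("pics/w1.png",c["image"][:,:,::-1])
c=grab("scene","s1"); crop(c,270,150,430,270,5,"pics/s1.png")
E
```

```text
t 4.15 j [ 0.036  0.388  0.355  1.559  0.015 -0.191] tcp [0.5695 0.025  0.2989] box [-0.0932 -0.0521] yawx 102.97 tilt [ 0.0185 -0.017  -0.9997] w 0.0428
f box [-0.68 -0.54 -0.69]
delta tool [-0.0033 -0.0042 -0.0011]
```

View pics/w1.png

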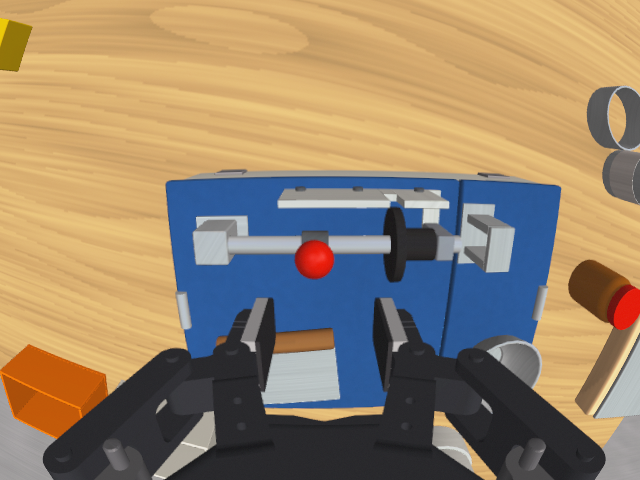

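View pics/s1.png

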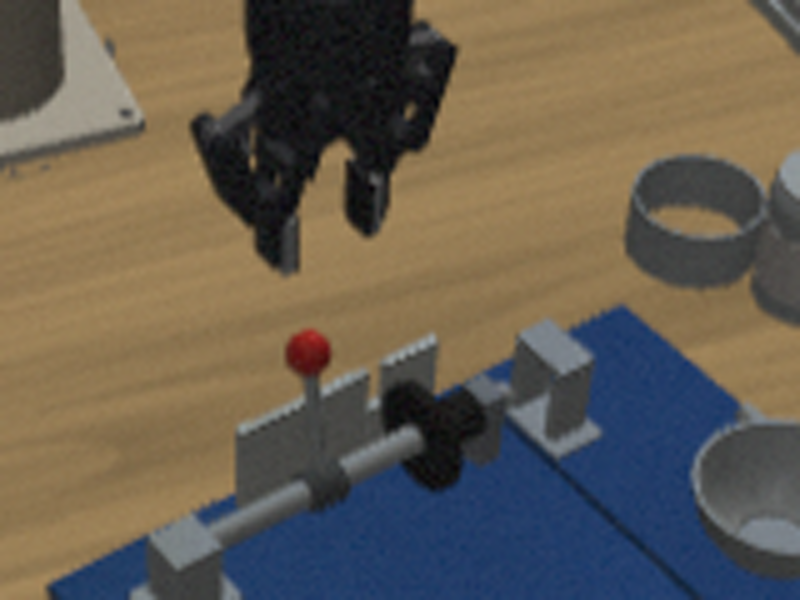

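The wrist picture shows the knob at (314,259), the buffer disc's near edge at about column 386 and the plate along row 195. The jaws straddle the bolt axis well. Next is a sphere fit of the knob and the notch from wrist depth.

Run:
```python
from h import *
from scipy.optimize import least_squares
yaw=np.radians(12.8); B=np.array([[np.cos(yaw),-np.sin(yaw)],[np.sin(yaw),np.cos(yaw)]]); O=np.array([.6488,.0964])
c=load("w1"); P=cloud(c,True); im=c["image"].astype(int)
m=(im[...,0]>120)&(im[...,1]<80)&(im[...,2]<80); m[:, :290]=0;m[:,340:]=0;m[:230]=0;m[290:]=0
m=cv2.erode(m.astype(np.uint8),np.ones((3,3)))>0
q=P[m]; r=least_squares(lambda s:np.linalg.norm(q-s,axis=1)-.012,q.mean(0)-[0,0,.01],loss="soft_l1",f_scale=.001); print("knob",r.x,"box",B.T@(r.x[:2]-O),np.abs(r.fun).mean(),w2p(c,r.x,True))
# box lid edges
q=(P[...,:2]-O)@B; z=P[...,2]
lid=(im[...,2]>110)&(im[...,0]<60)&(abs(z-.1)<.006); s=(P[...,:2][lid]*1000).astype(np.float32)
print(cv2.minAreaRect(s), np.median(z[lid]))
# bolt rod
rod=(z>.138)&(z<.15)&(abs(q[...,0]+.08)<.02)&(im.min(-1)>90)
print("rod",rod.sum(),np.polyfit(q[...,1][rod],q[...,0][rod],1), z[rod].max())
pl=(z>.15)&(z<.168)&(abs(q[...,0]+.119)<.012)&(abs(q[...,1])<.12)
print("plate x",np.percentile(q[...,0][pl],[5,50,95]),np.median(z[pl]))
h,e=np.histogram(q[...,1][pl],bins=np.arange(-.1,.06,.003));print(list(zip((e*1000).round().astype(int).tolist(),h.tolist())))
dk=(im.max(-1)<60)&(abs(q[...,0]+.08)<.036)&(abs(q[...,1]-.01)<.03)&(z>.12)&(z<.175)
h,e=np.histogram(q[...,1][dk],bins=np.arange(-.02,.05,.002));print(list(zip((e*1000).round().astype(int).tolist(),h.tolist())))
crop(c,270,165,470,300,4,"pics/w1c.png")
```

```text
knob [0.56894286 0.02091653 0.22070338] box [-0.09459589 -0.05591542] 0.0012313642814427972 [313.84844659 259.10891184]
((648.4738159179688, 98.96617126464844), (262.2164306640625, 401.12713623046875), 12.899364471435547) 0.10123272090367602
rod 3903 [-0.01844356 -0.08213123] 0.14997976473995894
plate x [-0.12097519 -0.11872762 -0.11501679] 0.16100257703252177
[(-100, 0), (-97, 0), (-94, 0), (-91, 0), (-88, 0), (-85, 24), (-82, 39), (-79, 42), (-76, 43), (-73, 41), (-70, 42), (-67, 40), (-64, 42), (-61, 41), (-58, 42), (-55, 44), (-52, 42), (-49, 40), (-46, 44), (-43, 43), (-40, 43), (-37, 43), (-34, 43), (-31, 44), (-28, 45), (-25, 43), (-22, 44), (-19, 44), (-16, 41), (-13, 41), (-10, 42), (-7, 40), (-4, 45), (-1, 26), (2, 0), (5, 1), (8, 6), (11, 58), (14, 42), (17, 43), (20, 37), (23, 35), (26, 38), (29, 39), (32, 33), (35, 36), (38, 34), (41, 32), (44, 32), (47, 11), (50, 0), (53, 0), (56, 0)]
[(-20, 0), (-18, 0), (-16, 0), (-14, 0), (-12, 0), (-10, 0), (-8, 0), (-6, 0), (-4, 0), (-2, 0), (0, 0), (2, 0), (4, 23), (6, 743), (8, 177), (10, 185), (12, 158), (14, 10), (16, 0), (18, 36), (20, 73), (22, 73), (24, 76), (26, 67), (28, 69), (30, 76), (32, 72), (34, 71), (36, 75), (38, 73), (40, 0), (42, 0), (44, 0), (46, 0)]
```

View pics/w1c.png

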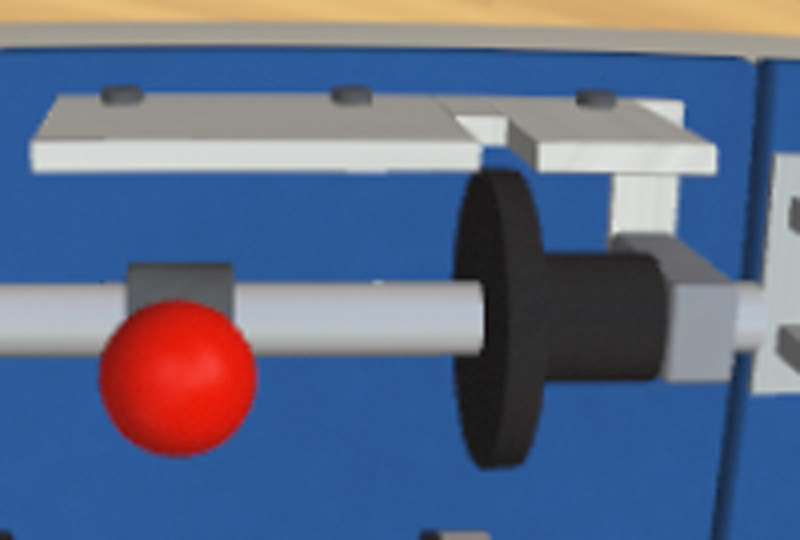

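```bash
python3 st.py .569 .021 .213
```

```text
t 4.25 j [ 0.035  0.386  0.354  1.558  0.015 -0.191] tcp [0.569  0.0243 0.2993] box [-0.0938 -0.0526] yawx 102.9 tilt [ 0.0186 -0.0166 -0.9997] w 0.0425
f box [-0.09  0.26  0.15]
delta tool [-0.0048  0.0007  0.0862]
```

send_rows --increments '[[[-0.002,0,0.02,0],[-0.002,0,0.02,0],[-0.001,0,0.02,0],[0,0,0.015,0],[0,0,0.008,0],[0,0,0.002,0],[0,0,0,0],[0,0,0,0]]]'

```text
clock: 5.05
eef_pos: [0.5651, 0.0133, 0.2178]
tool_rot: [0.627, 0.779, 0.001, -0.009]
ft_force: [-0.1, 0.2, 0.5]
grip_width: 0.0426
```

```bash
python3 st.py .569 .021 .213
python3 - <<'E'
from h import *
c=grab("wrist","w2"); crop(c,200,200,460,400,3,"pics/w2.png")
E
```

```text
t 5.05 j [ 0.016  0.391  0.151  1.343  0.014 -0.199] tcp [0.5651 0.0133 0.2178] box [-0.1    -0.0625] yawx 102.31 tilt [ 0.0159 -0.0091 -0.9998] w 0.0426
f box [-0.02  0.18  0.48]
delta tool [0.0066 0.0055 0.0049]
```

View pics/w2.png

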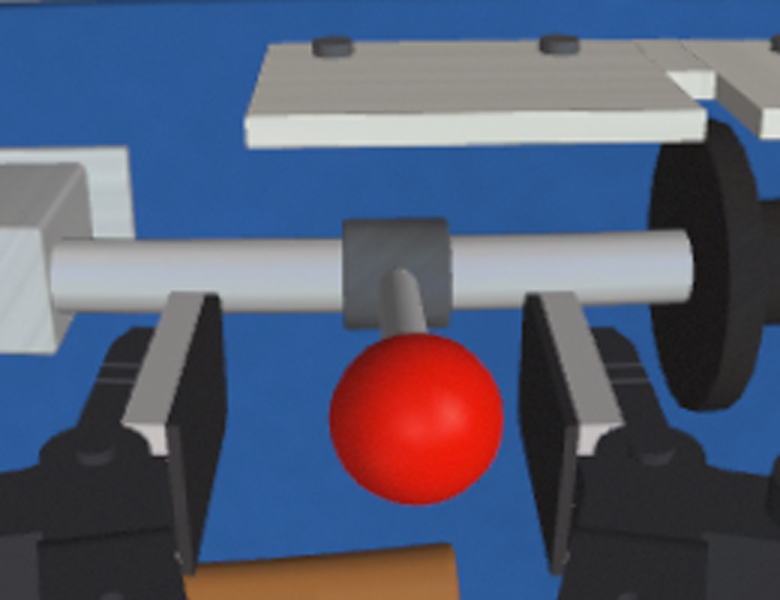

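send_rows --increments '[[[0.003,0.003,0.001,0],[0.003,0.002,0.001,0],[0.002,0.002,0.001,0],[0.001,0.001,0.002,-0.3],[0,0,0,0],[0,0,0,0],[0,0,0,0],[0,0,0,0]]]'

```text
clock: 5.9
eef_pos: [0.5729, 0.0257, 0.2142]
tool_rot: [0.624, 0.781, 0.003, -0.008]
ft_force: [-0.4, -0.0, 0.3]
grip_width: 0.0426
```

```bash
python3 st.py .569 .021 .213
```

```text
t 5.9 j [ 0.038  0.406  0.164  1.337  0.014 -0.184] tcp [0.5729 0.0257 0.2142] box [-0.0897 -0.0522] yawx 102.72 tilt [ 0.0153 -0.0055 -0.9999] w 0.0426
f box [-0.43  0.05  0.27]
delta tool [-0.0037 -0.0048  0.0012]
```

send_rows --increments '[[[-0.003,-0.003,0.001,0],[0,-0.001,0,0],[0,0,0,0],[0,0,0,0],[0,0,0,0],[0,0,0,0],[0,0,0,0],[0,0,0,0]]]'

```text
clock: 6.7
eef_pos: [0.5693, 0.0211, 0.2133]
tool_rot: [0.625, 0.781, 0.003, -0.008]
ft_force: [-0.4, -0.2, -0.2]
grip_width: 0.0426
```

```bash
python3 st.py .569 .021 .213
```

```text
t 6.7 j [ 0.03   0.398  0.151  1.331  0.014 -0.191] tcp [0.5693 0.0211 0.2133] box [-0.0942 -0.0558] yawx 102.67 tilt [ 0.0152 -0.0052 -0.9999] w 0.0426
f box [-0.44 -0.15 -0.25]
delta tool [-0.     -0.0003  0.0003]
```

Positioned on the knob; closing.

send_rows --increments '[[[0,0,0,0],[0,0,0,0],[0,0,0,0],[0,0,0,0],[0,0,0,0],[0,0,0,0],[0,0,0,0],[0,0,0,0]]]' --hand 1

```text
clock: 7.5
eef_pos: [0.5694, 0.0211, 0.2137]
tool_rot: [0.625, 0.781, 0.003, -0.007]
ft_force: [-0.1, 0.7, 1.3]
grip_width: 0.0209
```

```bash
python3 st.py
python3 - <<'E'
from h import *
c=grab("wrist","w3"); crop(c,200,200,460,400,3,"pics/w3.png")
E
```

```text
t 7.5 j [ 0.03   0.398  0.151  1.331  0.014 -0.191] tcp [0.5694 0.0211 0.2137] box [-0.0941 -0.0558] yawx 102.68 tilt [ 0.0149 -0.0048 -0.9999] w 0.0209
f box [0.03 0.67 1.25]
```

View pics/w3.png

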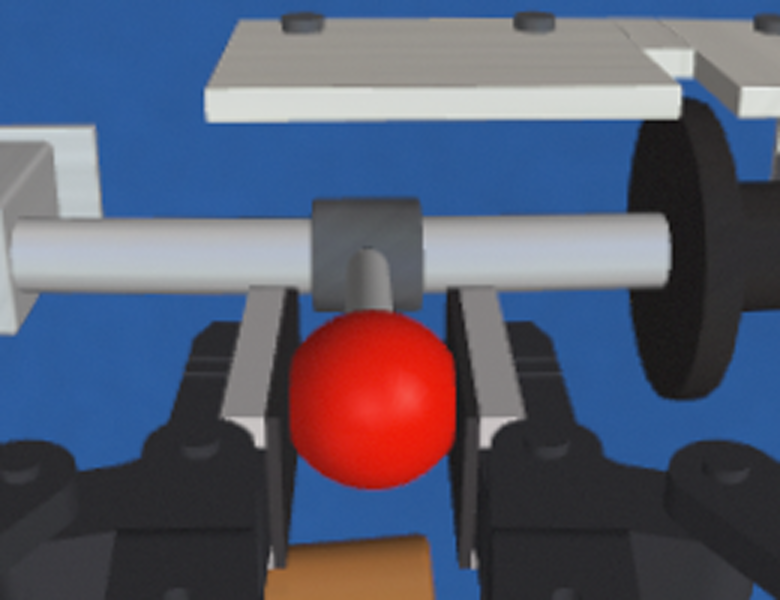

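send_rows --increments '[[[0.006,0,0,0],[0.006,0,0,0],[0.006,0,0,0],[0.006,0,0,0],[0.006,0,0,0],[0.006,0,0,0],[0.004,0,0,0],[0,0,0,0]]]'

```text
clock: 8.35
eef_pos: [0.5596, 0.0635, 0.2137]
tool_rot: [0.625, 0.781, 0.002, -0.007]
ft_force: [0.3, -1.1, -0.7]
grip_width: 0.0208
```

```bash
python3 st.py
```

```text
t 8.35 j [ 0.106  0.385  0.131  1.325  0.013 -0.115] tcp [0.5596 0.0635 0.2137] box [-0.0942 -0.0123] yawx 102.7 tilt [ 0.0137 -0.0057 -0.9999] w 0.0208
f box [ 0.03 -1.09 -0.66]
```

send_rows --increments '[[[0.003,0,0,0],[0.003,0,0,0],[0.003,0,0,0],[0.002,0,0,0],[0.001,0,0,0],[0.001,0,0,0],[0,0,0,0],[0,0,0,0]]]'

```text
clock: 9.15
eef_pos: [0.5565, 0.077, 0.2137]
tool_rot: [0.625, 0.781, 0.002, -0.007]
ft_force: [0.0, -0.9, -0.5]
grip_width: 0.0208
```

```bash
python3 st.py;python3 st.py
```

```text
t 9.15 j [ 0.131  0.382  0.127  1.323  0.013 -0.091] tcp [0.5565 0.077  0.2137] box [-0.0943  0.0016] yawx 102.68 tilt [ 0.0137 -0.006  -0.9999] w 0.0208
f box [-0.2  -0.92 -0.55]
t 9.15 j [ 0.131  0.382  0.127  1.323  0.013 -0.091] tcp [0.5565 0.077  0.2137] box [-0.0943  0.0016] yawx 102.68 tilt [ 0.0137 -0.006  -0.9999] w 0.0208
f box [-0.2  -0.92 -0.55]
```

send_rows --increments '[[[0.001,0,0,0],[0.001,0,0,0],[0,0,0,0],[0,0,0,0],[0,0,0,0],[0,0,0,0],[0,0,0,0],[0,0,0,0]]]'

```text
clock: 9.95
eef_pos: [0.5562, 0.0783, 0.2137]
tool_rot: [0.625, 0.781, 0.002, -0.007]
ft_force: [0.6, -1.2, 0.2]
grip_width: 0.0209
```

```bash
python3 st.py
```

```text
t 9.95 j [ 0.134  0.382  0.127  1.323  0.012 -0.087] tcp [0.5562 0.0783 0.2137] box [-0.0943  0.0029] yawx 102.63 tilt [ 0.0125 -0.006  -0.9999] w 0.0209
f box [ 0.31 -1.34  0.25]
```

send_rows --increments '[[[0.001,0,0,0],[0.001,0,0,0],[0.001,0,0,0],[0,0,0,0],[0,0,0,0],[0,0,0,0],[0,0,0,0],[0,0,0,0]]]'

```text
clock: 10.75
eef_pos: [0.5559, 0.0796, 0.2137]
tool_rot: [0.626, 0.78, 0.0, -0.005]
ft_force: [0.7, -2.8, -0.4]
grip_width: 0.0207
```

```bash
python3 st.py
```

```text
t 10.75 j [ 0.138  0.381  0.126  1.322  0.008 -0.081] tcp [0.5559 0.0796 0.2137] box [-0.0943  0.0042] yawx 102.55 tilt [ 0.009  -0.0061 -0.9999] w 0.0207
f box [ 0.07 -2.86 -0.42]
```

send_rows --increments '[[[0.001,0,0,0],[0.001,0,0,0],[0.001,0,0,0],[0.001,0,0,0],[0.001,0,0,0],[0.001,0,0,0],[0.001,0,0,0],[0.001,0,0,0]]]'

```text
clock: 11.55
eef_pos: [0.5556, 0.0812, 0.2137]
tool_rot: [0.627, 0.779, -0.004, -0.0]
ft_force: [2.3, -6.3, -1.1]
grip_width: 0.0208
```

```bash
python3 st.py
```

```text
t 11.55 j [ 0.148  0.38   0.125  1.321 -0.005 -0.067] tcp [0.5556 0.0812 0.2137] box [-0.0943  0.0058] yawx 102.29 tilt [-0.0047 -0.006  -1.    ] w 0.0208
f box [ 0.83 -6.61 -1.05]
```

send_rows --increments '[[[0.0007,-0.003,0.0006,0],[0.0007,-0.003,0.0007,0],[0.0007,-0.003,0.0008,0],[0.0007,-0.003,0.0009,0],[0.0007,-0.003,0.001,0],[0.0007,-0.003,0.0011,0],[0.0007,-0.003,0.0012,0],[0.0007,-0.003,0.0013,0]]]'

```text
clock: 12.35
eef_pos: [0.5444, 0.0786, 0.2106]
tool_rot: [0.629, 0.778, 0.005, 0.014]
ft_force: [5.7, -6.1, -0.3]
grip_width: 0.021
```

```bash
cat >> st.py <<'E'
b=B.T@(p[:2]-O); print("phi from x",np.arcsin((-.08-b[0])/.085).round(3),"from z",np.arccos(np.clip((p[2]+.006-.136)/.085,-1,1)).round(3))
E
python3 st.py
```

```text
t 12.35 j [ 0.151  0.335  0.05   1.261 -0.013 -0.061] tcp [0.5444 0.0786 0.2106] box [-0.1057  0.0058] yawx 102.07 tilt [-0.0149  0.0248 -0.9996] w 0.021
f box [ 4.21 -7.17 -0.31]
phi from x 0.307 from z 0.322
```

send_rows --increments '[[[0.0006,-0.005,0.0015,0],[0.0006,-0.005,0.0017,0],[0.0006,-0.005,0.0018,0],[0.0006,-0.005,0.002,0],[0.0006,-0.005,0.0022,0],[0.0006,-0.005,0.0024,0],[0.0006,-0.005,0.0026,0],[0.0006,-0.005,0.0028,0]]]'

```text
clock: 13.15
eef_pos: [0.5221, 0.0733, 0.2018]
tool_rot: [0.628, 0.777, 0.018, 0.032]
ft_force: [6.1, -3.9, 0.8]
grip_width: 0.0211
```

```bash
python3 st.py
```

```text
t 13.15 j [ 0.152  0.262 -0.077  1.162 -0.023 -0.059] tcp [0.5221 0.0733 0.2018] box [-0.1286  0.0056] yawx 102.01 tilt [-0.0272  0.0685 -0.9973] w 0.0211
f box [ 5.12 -5.21  0.78]
phi from x 0.609 from z 0.565
```

send_rows --increments '[[[0.0009,-0.004,0.0029,0],[0.0009,-0.004,0.003,0],[0.0009,-0.004,0.003,0],[0.0009,-0.004,0.0031,0],[0.0009,-0.004,0.0031,0],[0.0009,-0.004,0.0032,0],[0.0009,-0.0035,0.0032,0],[0.0009,-0.0035,0.0032,0]]]'

```text
clock: 13.95
eef_pos: [0.4974, 0.0742, 0.1831]
tool_rot: [0.63, 0.775, 0.026, 0.039]
ft_force: [0.2, -0.3, 0.2]
grip_width: -0.0
```

```bash
python3 st.py
python3 - <<'E'
from h import *
c=grab("wrist","w4"); crop(c,200,160,460,355,3,"pics/w4.png")
E
```

```text
t 13.95 j [ 0.162  0.213 -0.194  1.073 -0.025 -0.044] tcp [0.4974 0.0742 0.1831] box [-0.1526  0.0119] yawx 101.69 tilt [-0.0285  0.0899 -0.9955] w -0.0
f box [ 0.15 -0.38  0.19]
phi from x 1.023 from z 0.896
```

View pics/w4.png

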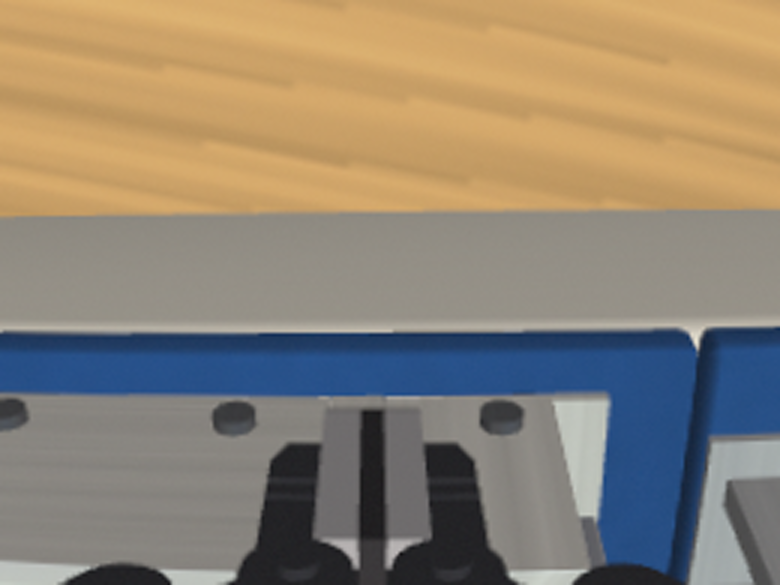

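The grip slipped off: width is 0 and the knob isn't between the pads. I'll see where the handle stands.

Run:
```python
from h import *
c=grab("scene","s5"); crop(c,280,160,440,280,5,"pics/s5.png")
c=grab("side","d5"); crop(c,280,160,440,280,5,"pics/d5.png")
```

```text
(no output)
```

View pics/s5.png

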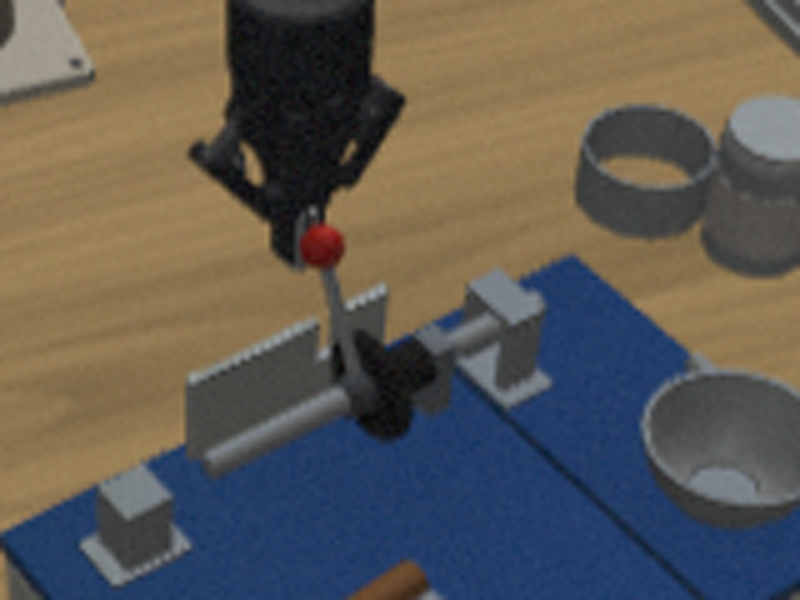

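View pics/d5.png

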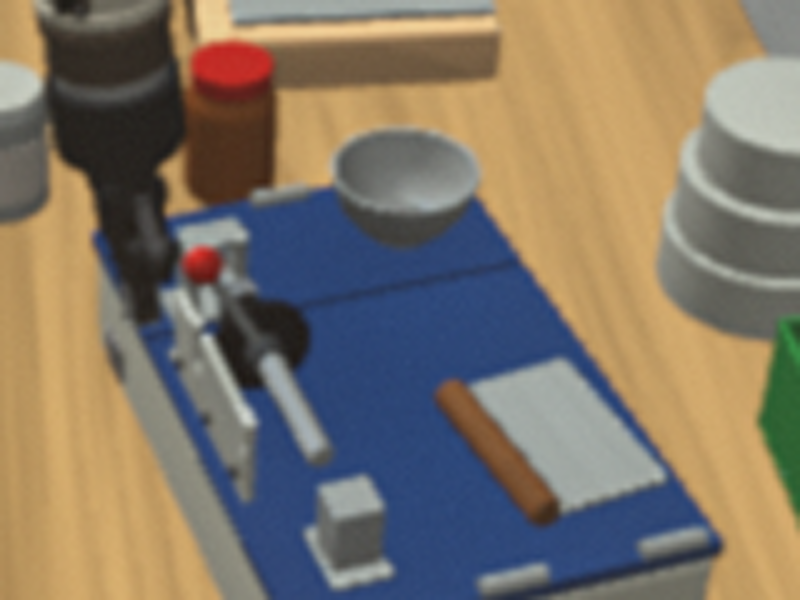

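```bash
cat > knob.py <<'E'
from h import *
from scipy.optimize import least_squares
import sys
yaw=np.radians(12.9); B=np.array([[np.cos(yaw),-np.sin(yaw)],[np.sin(yaw),np.cos(yaw)]]); O=np.array([.6488,.0970])
def blob(c,t,rad=14):
    im=c["image"].astype(int); m=((im[...,0]>60)&(im[...,0]>2.2*im[...,1])&(im[...,0]>2.2*im[...,2])).astype(np.uint8)
    k,l,st,ce=cv2.connectedComponentsWithStats(m); ok=[i for i in range(1,k) if st[i,4]>15]
    j=min(ok,key=lambda i:np.hypot(*(ce[i]-t))); return ce[j],st[j]
def tri(sc,sd,t1,t2):
    a,sa=blob(sc,t1); b,sb=blob(sd,t2); print(a,sa,b,sb)
    r=least_squares(lambda p:np.r_[w2p(sc,p)-a,w2p(sd,p)-b],[.55,.05,.21]); x=r.x; bx=B.T@(x[:2]-O)
    print("knob",x.round(4),"box",bx.round(4),"res",r.fun.round(2),"phi x",np.arcsin(np.clip((-.08-bx[0])/.085,-1,1)).round(3),"phi z",np.arccos(np.clip((x[2]-.136)/.085,-1,1)).round(3)); return x
if __name__=="__main__":
    tri(load("scene0"),load("side0"),(331,220),(335,221))
    tri(load("s5"),load("d5"),(344,209),(320,213))
E
python3 knob.py
```

```text
[331.32075472 219.94339623] [328 216   8   9  53] [334.44 220.58] [331 217   8   8  50]
knob [0.5676 0.0201 0.2224] box [-0.0963 -0.0569] res [ 0.2  -0.45  0.26  0.48] phi x 0.193 phi z 0.0
[343.82142857 208.51785714] [340 204   9   9  56] [320.05714286 212.48571429] [317 210   7   6  35]
knob [0.5317 0.0706 0.2153] box [-0.1201  0.0004] res [ 0.16 -0.38  0.21  0.4 ] phi x 0.491 phi z 0.369
```

send_rows --increments '[[[-0.002,0,-0.006,-0.3],[-0.002,0,-0.006,-0.3],[-0.002,0,-0.006,-0.3],[-0.002,0,-0.006,-0.3],[-0.001,0,0,0],[0,0,0,0],[0,0,0,0],[0,0,0,0]]]' --hand 0

```text
clock: 14.9
eef_pos: [0.4984, 0.0647, 0.2105]
tool_rot: [0.622, 0.782, 0.026, 0.041]
ft_force: [0.2, 0.2, -0.2]
grip_width: 0.0432
```

```bash
python3 st.py .538 .0725 .207
python3 - <<'E'
from knob import *
a=grab("scene","s6");b=grab("side","d6");w=grab("wrist","w6")
tri(a,b,(344,209),(320,213)); cv2.imwrite("pics/w6.png",w["image"][:,:,::-1])
E
```

```text
t 14.9 j [ 0.142  0.191 -0.147  1.139 -0.023 -0.086] tcp [0.4984 0.0647 0.2105] box [-0.1537  0.0024] yawx 102.96 tilt [-0.031   0.0911 -0.9954] w 0.0432
f box [ 0.25  0.13 -0.15]
delta tool [-0.0011  0.0399  0.0072]
phi from x 1.049 from z 0.327
[344.04081633 208.69387755] [340 205   9   8  49] [320.         212.41666667] [317 210   7   6  36]
knob [0.5317 0.0713 0.2147] box [-0.1199  0.0011] res [ 0.19 -0.45  0.25  0.48] phi x 0.488 phi z 0.387
```

View pics/w6.png

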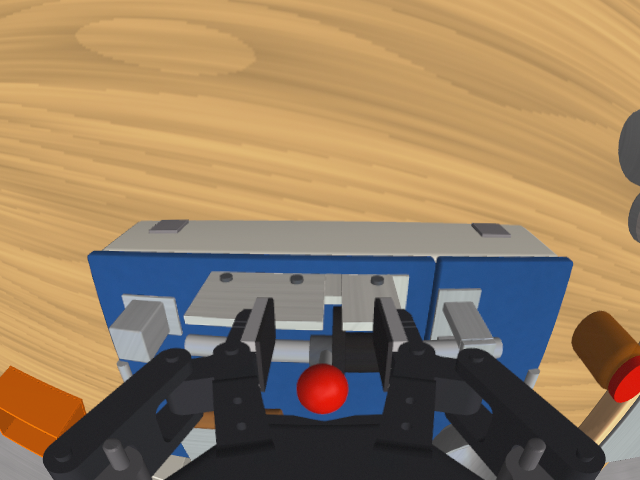

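```bash
cat > wk.py <<'E'
from knob import *
def wfit(c,t):
    P=cloud(c,True); im=c["image"].astype(int)
    m=((im[...,0]>100)&(im[...,0]>2.2*im[...,1])&(im[...,0]>2.2*im[...,2])).astype(np.uint8)
    k,l,st,ce=cv2.connectedComponentsWithStats(m); j=l[t[1],t[0]]
    q=P[cv2.erode((l==j).astype(np.uint8),np.ones((3,3)))>0]
    r=least_squares(lambda s:np.linalg.norm(q-s,axis=1)-.012,q.mean(0)-[0,0,.008],loss="soft_l1",f_scale=.001)
    x=r.x;bx=B.T@(x[:2]-O);print("wknob",x.round(4),"box",bx.round(4),np.abs(r.fun).mean(),len(q)); return x
if __name__=="__main__": wfit(load("w1"),(314,259)); wfit(load("w6"),(322,388))
E
python3 wk.py
```

```text
wknob [0.5689 0.0209 0.2207] box [-0.0948 -0.0563] 0.0012369992908830684 1020
wknob [0.5329 0.0725 0.2123] box [-0.1185  0.002 ] 0.0011409250698195257 1743
```

send_rows --increments '[[[0,0.008,0.002,0],[0,0.008,0.002,0],[0,0.008,0.002,0],[0,0.007,0.001,0],[0,0.004,0,0],[0,0.001,0,0],[0,0,0,0],[0,0,0,0]]]'

```text
clock: 15.85
eef_pos: [0.5376, 0.0739, 0.2052]
tool_rot: [0.621, 0.782, 0.025, 0.04]
ft_force: [-0.5, -1.1, -0.8]
grip_width: 0.0427
```

```bash
python3 st.py .537 .0735 .207
```

```text
t 15.85 j [ 0.149  0.274 -0.054  1.152 -0.024 -0.08 ] tcp [0.5376 0.0739 0.2052] box [-0.1134  0.0027] yawx 103.0 tilt [-0.0308  0.0894 -0.9955] w 0.0427
f box [-0.68 -0.92 -0.76]
delta tool [-0.0003 -0.0005 -0.0019]
phi from x 0.404 from z 0.486
```

Good. Closing again, then checking the grip by picture.

send_rows --increments '[[[0,0,-0.001,0],[0,0,0,0],[0,0,0,0],[0,0,0,0],[0,0,0,0],[0,0,0,0],[0,0,0,0],[0,0,0,0]]]' --hand 1

```text
clock: 16.65
eef_pos: [0.5371, 0.0734, 0.2066]
tool_rot: [0.621, 0.782, 0.025, 0.04]
ft_force: [0.7, -0.3, -0.3]
grip_width: 0.0207
```

```bash
python3 st.py
python3 - <<'E'
from wk import *
c=grab("wrist","w7"); crop(c,200,200,460,400,3,"pics/w7.png"); wfit(c,(323,320)) if 0 else None
c=grab("side","d7"); crop(c,280,160,400,250,6,"pics/d7.png")
E
```

```text
t 16.65 j [ 0.149  0.271 -0.053  1.154 -0.024 -0.08 ] tcp [0.5371 0.0734 0.2066] box [-0.114   0.0023] yawx 102.97 tilt [-0.0316  0.0901 -0.9954] w 0.0207
f box [ 0.62 -0.4  -0.32]
phi from x 0.412 from z 0.447
```

View pics/w7.png

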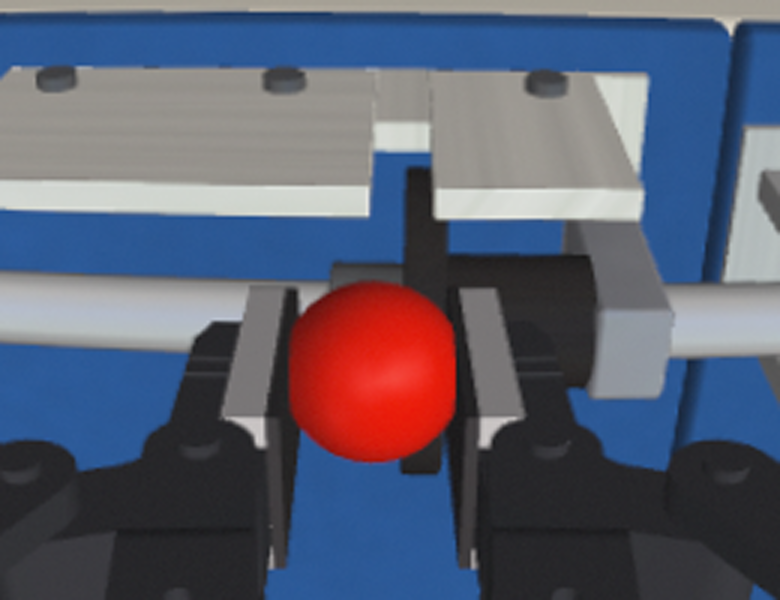

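View pics/d7.png

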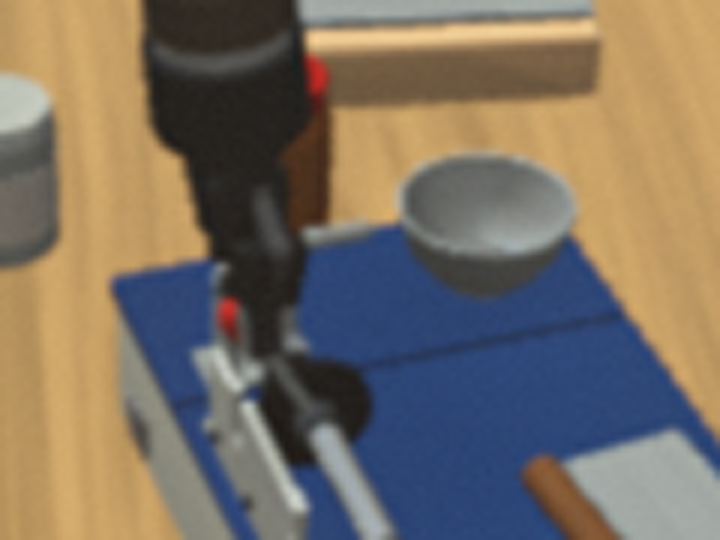

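send_rows --increments '[[[0.0015,0,0,0],[0.0015,0,0,0],[0.0015,0,0,0],[0.001,0,0,0],[0.001,0,0,0],[0.001,0,0,0],[0.001,0,0,0],[0.001,0,0,0]]]'

```text
clock: 17.55
eef_pos: [0.5365, 0.0761, 0.2067]
tool_rot: [0.624, 0.78, 0.021, 0.046]
ft_force: [1.9, -5.4, -0.2]
grip_width: 0.0206
```

```bash
python3 st.py
```

```text
t 17.55 j [ 0.163  0.27  -0.055  1.152 -0.041 -0.061] tcp [0.5365 0.0761 0.2067] box [-0.114   0.0051] yawx 102.59 tilt [-0.0467  0.0903 -0.9948] w 0.0206
f box [ 0.67 -5.67 -0.15]
phi from x 0.412 from z 0.447
```

send_rows --increments '[[[0.001,-0.005,0.0021,0],[0.001,-0.005,0.0023,0],[0.001,-0.0049,0.0025,0],[0.001,-0.0048,0.0027,0],[0.001,-0.0047,0.0029,0],[0.001,-0.0046,0.0031,0],[0.001,-0.0045,0.0033,0],[0.001,-0.0043,0.0034,0]]]'

```text
clock: 18.35
eef_pos: [0.5096, 0.0697, 0.19]
tool_rot: [0.625, 0.778, 0.025, 0.061]
ft_force: [3.6, -5.8, 0.6]
grip_width: 0.0205
```

```bash
python3 st.py
python3 - <<'E'
from wk import *
c=grab("wrist","w8"); crop(c,200,200,460,400,3,"pics/w8.png")
E
```

```text
t 18.35 j [ 0.169  0.21  -0.183  1.059 -0.058 -0.052] tcp [0.5096 0.0697 0.19  ] box [-0.1417  0.0048] yawx 102.24 tilt [-0.0632  0.1154 -0.9913] w 0.0205
f box [ 2.24 -6.44  0.59]
phi from x 0.812 from z 0.787
```

View pics/w8.png

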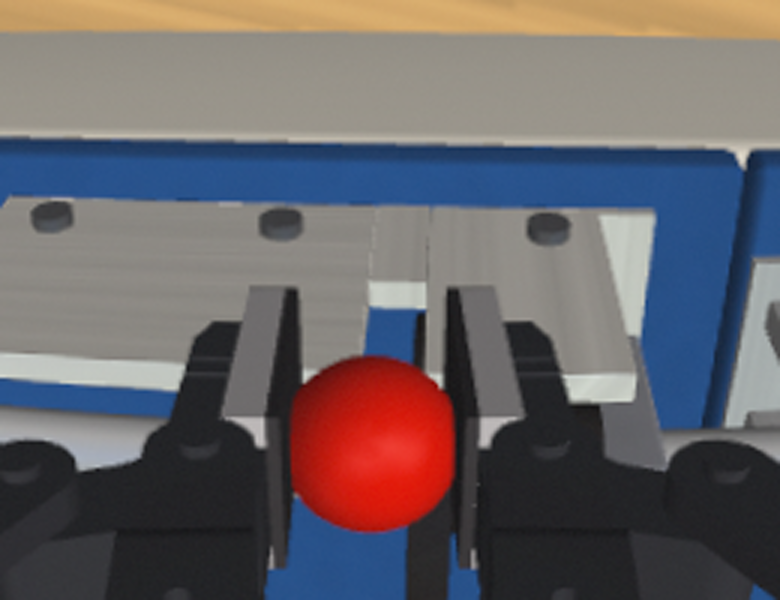

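Run:
```python
from wk import *
for n,t in(("w7",(324,323)),("w8",(324,347))):
    x=wfit(load(n),t); bx=B.T@(x[:2]-O); print(np.arctan2(-.08-bx[0],x[2]-.136))
```

```text
wknob [0.5326 0.0731 0.2123] box [-0.1186  0.0027] 0.0008930240881566884 2532
0.4682677374928721
wknob [0.514  0.0715 0.199 ] box [-0.1371  0.0052] 0.0009550924108562196 2385
0.7358562880464149
```

send_rows --increments '[[[0,0,0,0],[0,0,0,0],[0,0,0,0],[-0.001,0.003,-0.002,-0.2],[-0.001,0.004,-0.002,-0.3],[-0.001,0.003,-0.001,-0.2],[0,0,0,0],[0,0,0,0]]]' --hand 0.2

```text
clock: 19.2
eef_pos: [0.5192, 0.0722, 0.1964]
tool_rot: [0.619, 0.783, 0.027, 0.058]
ft_force: [-0.8, 0.1, -0.5]
grip_width: 0.0342
```

```bash
python3 - <<'E'
from wk import *
c=grab("wrist","w9"); crop(c,200,200,460,400,3,"pics/w9.png")
im=c["image"].astype(int)
m=((im[...,0]>100)&(im[...,0]>2.2*im[...,1])&(im[...,0]>2.2*im[...,2])); m[:230]=0;m[:,:260]=0;m[:,390:]=0
v,u=np.nonzero(m); t=(int(np.median(u)),int(np.median(v))); print(t)
x=wfit(c,t); bx=B.T@(x[:2]-O); print(np.arctan2(-.08-bx[0],x[2]-.136))
E
python3 st.py .5197 .0691 .196
```

```text
(316, 316)
wknob [0.5143 0.0683 0.1987] box [-0.1375  0.0021] 0.0010221323511870229 2516
0.7423733757263739
t 19.25 j [ 0.166  0.225 -0.146  1.082 -0.051 -0.07 ] tcp [0.5192 0.0722 0.1965] box [-0.1317  0.0051] yawx 103.17 tilt [-0.0585  0.1143 -0.9917] w 0.034
f box [ 0.47  0.44 -0.06]
delta tool [-0.0031 -0.0003  0.0006]
phi from x 0.654 from z 0.673
```

View pics/w9.png

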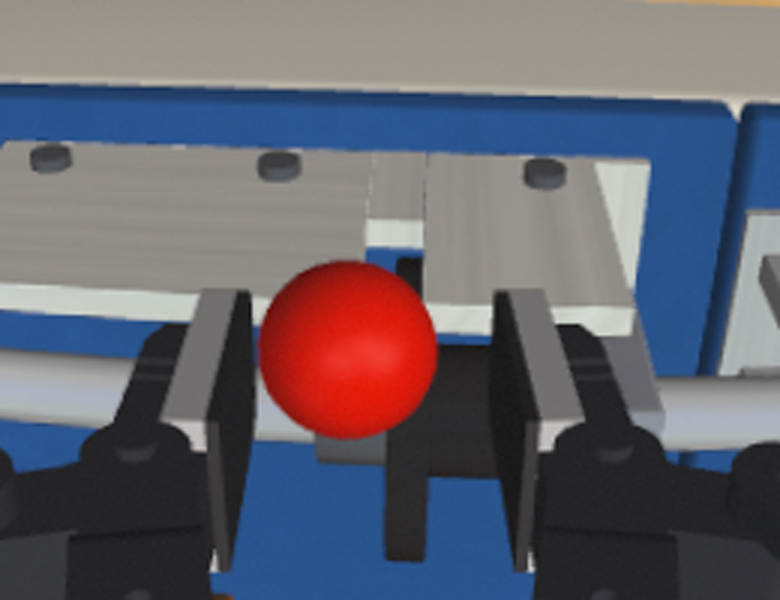

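send_rows --increments '[[[0,0,0,0],[0,0,0,0],[0,0,0,0],[0.0005,0,0,0],[0.0007,0,0,0],[0.0008,0,0,0],[0.0008,0,0,0],[0.0008,0,0,0]]]' --hand 1

```text
clock: 20.05
eef_pos: [0.5187, 0.0716, 0.1966]
tool_rot: [0.62, 0.782, 0.024, 0.062]
ft_force: [0.8, -5.7, -0.0]
grip_width: 0.0207
```

```bash
python3 st.py
```

```text
t 20.05 j [ 0.171  0.223 -0.148  1.082 -0.061 -0.062] tcp [0.5187 0.0716 0.1966] box [-0.1323  0.0046] yawx 102.91 tilt [-0.0674  0.1139 -0.9912] w 0.0207
f box [-0.49 -5.74 -0.  ]
phi from x 0.663 from z 0.67
```

send_rows --increments '[[[0.0011,-0.0035,0.0028,0],[0.0011,-0.0035,0.003,0],[0.0011,-0.0034,0.0031,0],[0.0011,-0.0033,0.0033,0],[0.0011,-0.0032,0.0034,0],[0.001,-0.0031,0.0035,0],[0.001,-0.003,0.0036,0],[0.001,-0.003,0.0036,0]]]'

```text
clock: 20.85
eef_pos: [0.5019, 0.0684, 0.1757]
tool_rot: [0.622, 0.779, 0.027, 0.074]
ft_force: [1.5, -5.4, 5.6]
grip_width: 0.0207
```

```bash
cat > chk.py <<'E'
from wk import *
import sys
c=grab("wrist",sys.argv[1]); crop(c,200,200,460,400,3,f"pics/{sys.argv[1]}.png")
im=c["image"].astype(int)
m=((im[...,0]>100)&(im[...,0]>2.2*im[...,1])&(im[...,0]>2.2*im[...,2])); m[:230]=0;m[:,:260]=0;m[:,390:]=0
v,u=np.nonzero(m); t=(int(np.median(u)),int(np.median(v))); print(t)
x=wfit(c,t); bx=B.T@(x[:2]-O); print("phi",np.arctan2(-.08-bx[0],x[2]-.136))
E
python3 st.py; python3 chk.py w10
```

```text
t 20.85 j [ 0.179  0.193 -0.248  0.992 -0.076 -0.048] tcp [0.5019 0.0684 0.1757] box [-0.1495  0.0052] yawx 102.42 tilt [-0.0813  0.1337 -0.9877] w 0.0207
f box [ 0.28 -5.56  5.55]
phi from x 0.956 from z 1.004
(324, 319)
wknob [0.4978 0.0679 0.1773] box [-0.1537  0.0053] 0.0009782978896036155 2347
phi 1.060373052251981
```

View pics/w10.png

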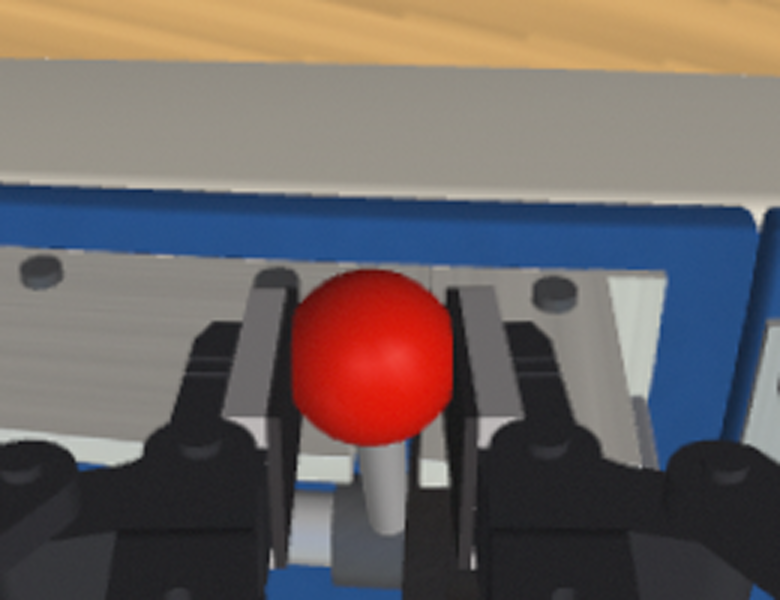

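send_rows --increments '[[[0.0009,-0.0025,0.0037,0],[0.0009,-0.0024,0.0038,0],[0.0009,-0.0023,0.0039,0],[0.0009,-0.0022,0.004,0],[0.0009,-0.0021,0.004,0],[0.0009,-0.002,0.0041,0],[0.0009,-0.0019,0.0041,0],[0.0009,-0.0018,0.0042,0]]]'

```text
clock: 21.7
eef_pos: [0.4854, 0.0644, 0.1449]
tool_rot: [0.624, 0.777, 0.022, 0.078]
ft_force: [-6.1, -7.9, 0.9]
grip_width: 0.0205
```

```bash
python3 st.py; python3 chk.py w11
```

```text
t 21.7 j [ 0.185  0.192 -0.338  0.905 -0.09  -0.039] tcp [0.4854 0.0644 0.1449] box [-0.1664  0.005 ] yawx 102.15 tilt [-0.0939  0.1321 -0.9868] w 0.0205
f box [-7.7  -6.32  0.86]
phi from x nan from z 1.395
(324, 340)
wknob [0.4889 0.0656 0.1496] box [-0.1628  0.0051] 0.0008901936337075297 2246
phi 1.4077549861052172st.py:10: RuntimeWarning: invalid value encountered in arcsin
  b=B.T@(p[:2]-O); print("phi from x",np.arcsin((-.08-b[0])/.085).round(3),"from z",np.arccos(np.clip((p[2]+.006-.136)/.085,-1,1)).round(3))
```

send_rows --increments '[[[0.0007,0,0.0035,0],[0.0007,0,0.0035,0],[0.0007,-0.0003,0.0035,0],[0.0007,-0.0003,0.003,0],[0.0007,-0.0003,0.0025,0],[0.0007,-0.0003,0.002,0],[0.0006,0,0.001,0],[0.0005,0,0.001,0]]]'

```text
clock: 22.55
eef_pos: [0.4776, 0.0616, 0.126]
tool_rot: [0.622, 0.779, 0.011, 0.08]
ft_force: [-2.7, -5.5, 5.2]
grip_width: 0.0193
```

```bash
python3 st.py 2>/dev/null; python3 chk.py w12
```

```text
t 22.55 j [ 0.193  0.207 -0.373  0.869 -0.107 -0.038] tcp [0.4776 0.0616 0.126 ] box [-0.1746  0.004 ] yawx 102.47 tilt [-0.1103  0.1166 -0.987 ] w 0.0193
f box [-3.8  -4.74  5.18]
phi from x nan from z 1.618
(324, 364)
wknob [0.4881 0.0653 0.137 ] box [-0.1637  0.005 ] 0.0010018376398733687 2164
phi 1.5583405823620367
```

View pics/w12.png

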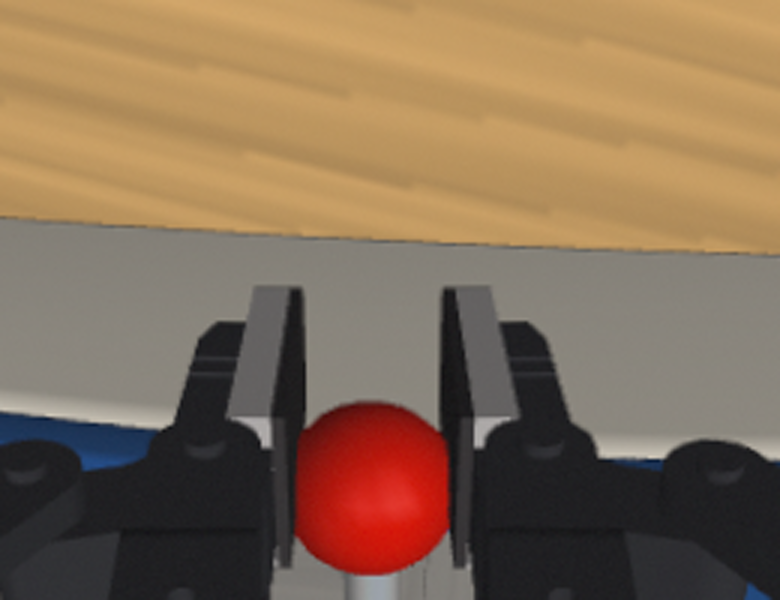

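send_rows --increments '[[[0,0,0,0],[0,0,0,0],[0,0,0,0],[0,0,0,0],[0,0,0,0],[0,0,0,0],[0,0,0,0],[0,0,0,0]]]' --hand 0

```text
clock: 23.4
eef_pos: [0.4772, 0.0658, 0.1254]
tool_rot: [0.62, 0.78, 0.014, 0.076]
ft_force: [1.4, 1.1, 0.7]
grip_width: 0.0426
```

```bash
python3 st.py 2>/dev/null; python3 chk.py w13
```

```text
t 23.4 j [ 0.197  0.208 -0.373  0.868 -0.098 -0.037] tcp [0.4772 0.0658 0.1254] box [-0.1741  0.0082] yawx 102.7 tilt [-0.1017  0.1171 -0.9879] w 0.0426
f box [1.57 0.77 0.73]
phi from x nan from z 1.625
(311, 363)
wknob [0.4883 0.0647 0.1373] box [-0.1636  0.0043] 0.0012249291226196794 2320
phi 1.5547212756987792
```

View pics/w13.png

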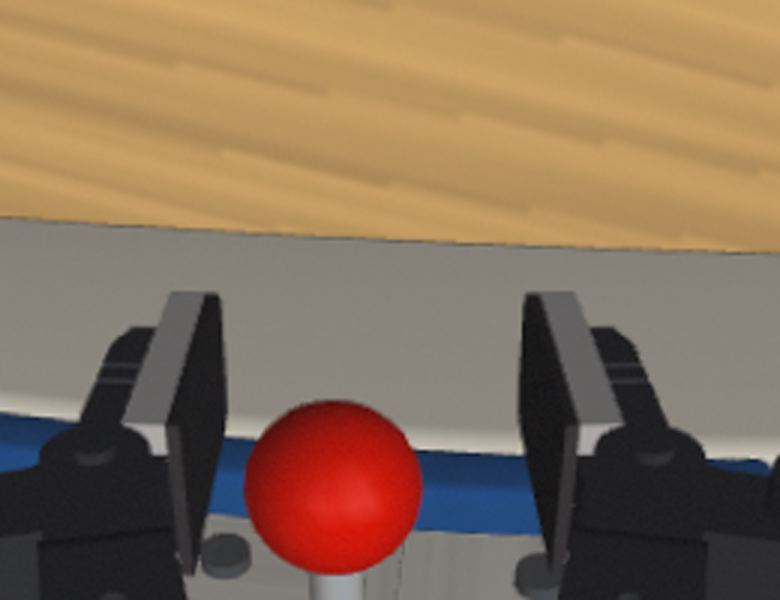

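send_rows --increments '[[[-0.004,0,0,0],[-0.001,-0.002,-0.008,0],[0,-0.002,-0.01,0],[0,-0.002,-0.012,0],[0,-0.002,-0.012,0],[0,-0.002,-0.012,0],[0,-0.002,-0.012,0],[0,-0.002,-0.01,0]]]'

```text
clock: 24.25
eef_pos: [0.452, 0.0623, 0.2056]
tool_rot: [0.621, 0.78, 0.014, 0.076]
ft_force: [0.0, 1.2, 0.6]
grip_width: 0.0425
```

```bash
python3 st.py 2>/dev/null
python3 - <<'E'
from wk import *
c=grab("wrist","w14"); cv2.imwrite("pics/w14.png",c["image"][:,:,::-1])
c=grab("side","d14"); crop(c,280,160,400,250,6,"pics/d14.png")
E
```

```text
t 24.25 j [ 0.2    0.084 -0.294  1.072 -0.098 -0.032] tcp [0.452  0.0623 0.2056] box [-0.1994  0.0103] yawx 102.62 tilt [-0.1014  0.1172 -0.9879] w 0.0425
f box [0.28 1.19 0.55]
phi from x nan from z 0.475
```

View pics/w14.png

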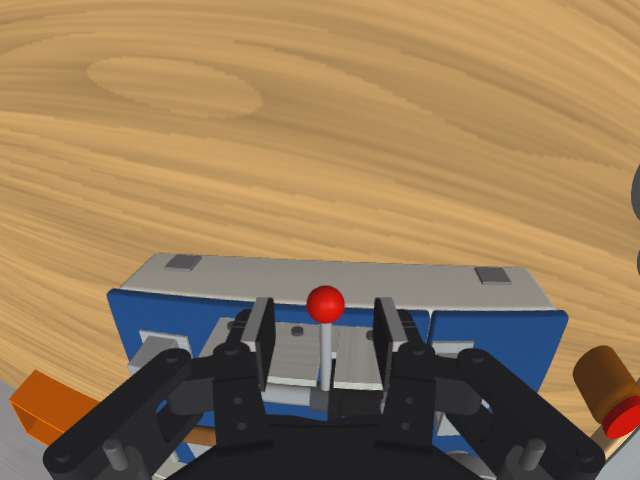

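View pics/d14.png

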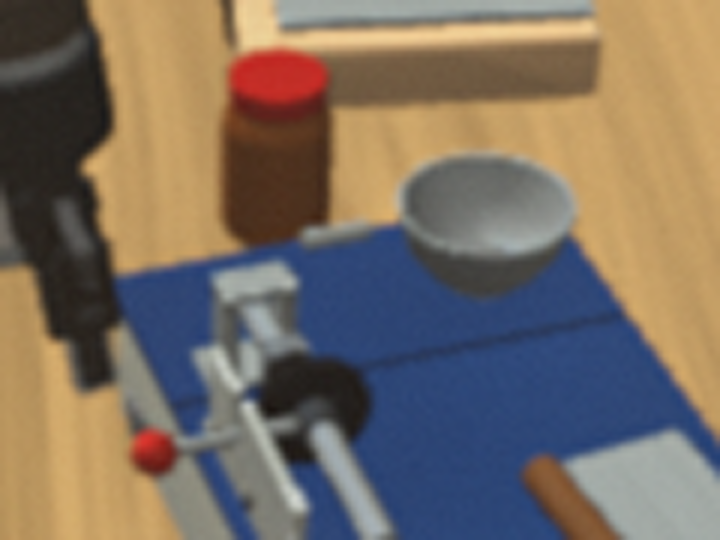

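The handle is in the notch and the fingers are clear; knob at (325,304) in the wrist view. Now a more precise check of its angle.

Run:
```python
from wk import *
w=load("w14"); x=wfit(w,(325,304)); bx=B.T@(x[:2]-O); print("phi",np.arctan2(-.08-bx[0],x[2]-.136))
# stem points top surface
P=cloud(w,True); q=(P[...,:2]-O)@B; z=P[...,2]
m=(abs(q[...,1]-bx[1])<.003)&(q[...,0]<-.128)&(q[...,0]>-.150)&(z>.125)&(z<.155)
print(m.sum(), np.polyfit(q[...,0][m],z[m],1), np.median(z[m]))
rod=(z>.138)&(z<.15)&(abs(q[...,0]+.08)<.015)&(w["image"].min(-1)>90)&(q[...,1]<0)
print("rod top",np.percentile(z[rod],[50,90,98]),rod.sum(),np.median(q[...,0][rod]))
pl=(z>.15)&(z<.168)&(abs(q[...,0]+.119)<.006)&(abs(q[...,1]+.03)<.03);print("plate top",np.median(z[pl]),"lid",np.median(z[(abs(z-.1)<.006)&(w["image"][...,2]>110)&(w["image"][...,0]<60)]))
d=load("d14"); s=grab("scene","s14"); crop(s,280,160,440,280,5,"pics/s14.png"); tri(s,d,(330,225),(305,235))
```

```text
wknob [0.4882 0.0647 0.1373] box [-0.1638  0.0044] 0.0006498450383672325 953
phi 1.5558378471528131
228 [-0.0001485   0.14098908] 0.1410630326818515
rod top [0.14372444 0.14580852 0.14754808] 928 -0.08438326047220093
plate top 0.1585789654829848 lid 0.10116196601721025
[333.75675676 219.37837838] [331 216   7   8  37] [305.05714286 234.71428571] [302 232   7   7  35]
knob [0.487  0.0629 0.1405] box [-0.1653  0.0029] res [ 0.22 -0.49  0.27  0.5 ] phi x 1.571 phi z 1.517
```

View pics/s14.png

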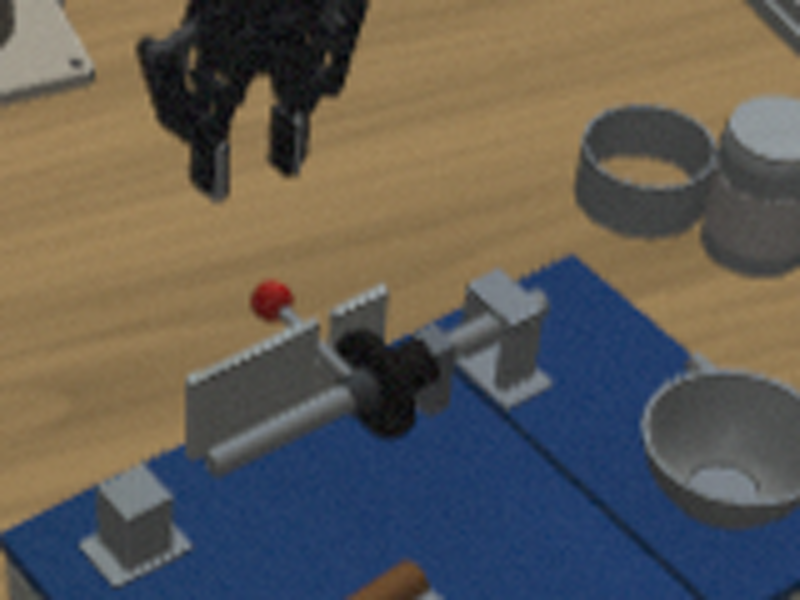

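The stem measures level (slope about 0). The knob height of 137.3 mm, less the camera's 1 mm lid bias, is the bolt axis height. Handing in.

```bash
python3 -c "
from workcell import order
print(order.job_done())"
```

```text
the job is handed in; nothing more can be done
None
```

The box is bolted: the handle is level in the notch, the gripper is clear, and I handed the job in at about 24 s.

I slid the bolt by its knob onto the buffer and swung the handle towards the robot and down into the notch.

**Slips:** The knob crept between the pads as it swung. At about 0.47 rad it came out of the grip altogether, so I gripped it again. At about 0.74 rad I let go and took a fresh grip as a precaution. Each time the bolt eased back off the buffer. I pressed it up again before swinging on, so the swing was not one continuous press. The handle first went over the plate's edge on the third grip, with the buffer pressed.

**Forces:** With the bolt pressed, the wrist read about 5 to 7 N along the bolt, of which about 1 N is bolt friction. The highest total I read was about 10 N. Readings come only at the end of each 0.8 s move, so a short peak in between, including at the slip, would not show.

**Last checks:**
- **Angle:** the stem's slope in the wrist depth picture is about 0, so it lies level. The knob fit from the same picture gives 1.556 rad. That fits 1.57 once the roughly 1 mm height bias I saw on the lid is taken off.
- **Disagreement:** the coarser scene and side cameras together gave 1.52 rad from the knob's height and 1.57 from its distance out. I trusted the wrist depth.
- **Bolt:** after letting go it moved back about 0.7 mm and the notch held it there.
- **Other things:** I did not measure the other objects again. In the last pictures the bowl, jar, ring and can look unmoved.

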